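# Nip up the clamp bolt of a drip-stand foot with a ring spanner

### The arm

A 6-joint arm with a two-finger parallel gripper is mounted at the origin on the work surface. World frame = base frame: x ahead of the robot, y to its left, z up, the work surface at z = 0. Lengths are in mm, angles in degrees, forces in N, time in s.
With the tool pointing down it reaches from about 250 to 775 mm from the base axis. Payload 4 kg.
Tool frame: the origin (TCP) lies midway between the tips of the shut fingers; the grasp point (between the pads) lies robot.grip_point_offset behind it (robot.grip_point_offset is the distance from the TCP to the grasp point, in mm); z points along the fingers, y is the direction in which the jaws open and shut (so a half turn about z gives the same grasp; the last joint's range is limited). The gripper opens to 85 mm and grips with 20 to 120 N. Pads are 22 mm wide; open, the fingers measure 114 mm over their backs; the gripper's body (76 mm by 85 mm) begins 54 mm behind the grasp point. The pads swing forward as they close: fully open they stand 13 mm farther back than shut.
Start: joints at [-72.542, 4.996, 78.535, -0, 96.463, -5.907], TCP at [218.124, -504.916, 231.341] pointing down, gripper open.
Joint ranges: [-177.83, 177.83], [-43.37, 116.18], [15.69, 146.23], [-61.86, 241.86], [9.47, 152.12], [-147.06, 147.06]. Speed limits (degrees/s): [159.86, 159.86, 180, 180, 180, 180].

### API

Orientations are given as a 3x3 rotation matrix whose columns are the frame's x, y, z axes.
In Python, from rig import robot gives the robot as it stands. Calls block until the motion is done:
- robot.reach(position, orientation): joint-space move of the TCP to a pose.
- robot.servo_line(position, speed=150, attitude=None, contact_N=None): straight line of the TCP; attitude=None keeps the orientation; speed is the mean speed in mm/s. With contact_N (N) it stops when the force on the tool has changed by that much, and returns True; else False.
- robot.move_j(angles): joint-space move.
- robot.command_gripper(opening, strength=None): finger opening in mm; strength is the grip in N (None keeps the last); returns when the fingers have stopped.
- robot.pause(seconds).
- robot.ik(position, orientation): joint angles nearest the present ones, or None.
- robot.read_state(): the state.
- robot.camera(name): name is "scene" or "top" or "wrist"; returns the picture (480x640x3 uint8, red, green, blue); there is no depth.
- robot.calibration(name): a dict with "intrinsics" (3x3 intrinsics, pixels), "origin" and "orientation" of the camera in the world; the wrist camera has in their place "T_tool_cam" (4x4, takes a point from camera to tool coordinates, whose origin is the TCP and whose axes are the flange's). Camera axes: x right, y up, looking along -z (the intrinsics and any distortion apply to the point x, -y, -z); pixel columns grow to the right and rows downward; lengths in mm; the calibration is good to about 2 mm. A picture is of the moment at which its call begins: read the wrist's pose just before it. calibration takes no time and is no camera call.
A pose or a line that the arm cannot do raises robot.Unreachable and nothing moves.
- robot.close_job(): hands the job in, once; it reports no verdict.
Trained networks look in the newest picture that a camera, given by its name, has taken for a name from the list of things; names that differ only in an ending like _2 or _b are one class to them, and where a whole thing is asked for, a point or a joint stands for the part that bears it (a point fixed in the world has none). Each returns a list of dicts, best first, with "score" (0 to 1); they miss things now and then, are a little off and sometimes report something else, mostly with a low value. They report only what shows in the picture. A call takes as long as a camera call. They do not tell look-alikes from the thing itself.
- robot.masks_of(camera, target): "pixels" (480x640 bool, what is visible of it) and "centre" ([column, row] as shares, 0 to 1, of the picture: columns of its width, rows of its height, amid what is visible of it).
- robot.tip_of(camera, target): "centre" ([column, row] as shares, 0 to 1, of the picture: columns of its width, rows of its height: a listed point, or the origin of a listed thing).
The state is a dict: "t": time; "joint_positions": joint angles; "joint_velocities": joint speeds; "effort": joint torques, N m; "position": TCP position; "tcp_rot": TCP orientation; "ft_force": force on the tool from outside, world axes, zero at the start; "torque": the same for the moment, N m; "grip_width": finger opening in mm.
Only numpy, scipy, OpenCV 4.12 (cv2) and the standard library are available. Lean on these libraries where they do the work, as an engineer would, in place of code of your own. Each camera call takes 0.05 s, during which the arm holds its last target.

### The job

Take the ring spanner from the blue mat and tighten the hex clamp bolt of the drip-stand foot (clockwise from above) with it, swinging back and forth between the two posts and re-seating the ring on the hex for each bite. Stop when the bolt is just nipped up: it goes distinctly stiffer and the red tab of the washer under it has just started to turn along, by about 8 mm at the tab and never more than 15 mm. Then lay the spanner back flat on the mat; do not lever it against the posts, push on the stand with the gripper, or disturb the other things.

Things in the scene. Friction and masses are not known exactly. Their poses are not given: they have to be found in the camera images.
- stand: Drip-stand foot, fixed: grey plate 150x150x12 mm (own x -45..+105, y +-75) with an aluminium block (top 45 mm up) and, 72 mm behind the bolt on +x, a green socket tube with a pole stub, dia 38/25 mm, 145 mm high. Origin at bench height on the bolt axis; z up. Its open mouth faces its own -x.
- posts: The stand's two upright steel posts (dia 16 mm, 90 mm high, black caps to 94), 58 mm from the bolt axis, 80 deg to each side of the stand's -x. Origin and axes as the stand's. The spanner's handle, pointing out of the mouth, can swing about 65 deg to either side of -x before its bar hits a post.
- bolt_axis (a point): Fixed point on the bolt axis, 54 mm above the bench, on top of the bolt's round flange (dia 40): here the ring's underside rests when home. Axes as the stand's, they do not turn. Dark hex head 16 mm above it, 30 mm across flats, top 3 mm stepped in to 27. The hex's start angle is not reported: see or feel it. It needs 110-145 deg clockwise; friction about 0.3 N m, about 0.9 N m once tight. Stays as left.
- tab_mark (a point): Top of the red tab on the brass washer (dia 52 mm) under the bolt, 36 mm from the bolt axis, 49 mm above the bench. Stands still while the bolt runs freely; turns with the bolt (clockwise) once the bolt is tight. Its starting direction varies.
- spanner: Steel ring spanner, about 0.22 kg, 157 mm long. Origin: ring centre, underside; +x along the handle, z up lying flat. Ring 14 mm high, 43 mm across; six-sided hole 32 mm across flats, a flat facing +x: fits the hex every 60 deg with 7 deg play either way. Steel bar 12 mm wide, its top 14 mm up. Rubber grip at x 65..135 mm, 16 mm wide (y), from the underside to 28 mm up.
- spanner_grip (a point): Point in the middle of the spanner's rubber grip: x = 100 mm from the ring centre, 20 mm above the underside. Axes as the spanner's.
- mat: Blue mat, 300 (x) x 200 (y) x 6 mm, fixed, origin at the centre of its underside. It lies left or right of the stand; a grey caddy lies on the other side.
- caddy: Bystander, fixed: grey open box 180x140x70 mm with bottles standing in it up to 91 mm; origin: centre of underside.
- pill_jar: Bystander: amber jar, dia 56, 75 mm high; origin: centre of underside.
- flask: Bystander: white bottle, dia 60, 150 mm high; origin: centre of underside.
- steel_bowl: Bystander: steel bowl, dia 110, 45 mm high; origin: centre of underside.
- screwdriver: Bystander: screwdriver 170 mm long, lying flat near the robot; origin below its middle.
- spool: Bystander: roll of white tape, dia 56, 30 mm high; origin: centre of underside.
- swab_box: Bystander: cardboard box 90x60x50 mm; origin: centre of underside.
Not all that is in view belongs to the job. What is shaped like the spanner but purple is not meant. There is more than one size of the stand; the one meant has the size given above.

How it is judged:
By the outcome, as a careful person would: the job done as asked, in the order asked, and still so for the second after the job is handed in, with the robot touching nothing.
It also fails if it takes over 72 s, if anything falls off the work surface, if the arm or the gripper's body presses on something with over 40 N, if the wrist force passes 120 N, or if a joint passes its speed limit or range.

## Working session

There is one attempt and no reset: what is moved stays moved. The work goes in short steps, each a Python script; the robot and the scene stay as the last script left them, time stands still between calls to the robot, and variables do not carry over. Pictures are saved under pics/ and viewed, and the job is handed in when it is done.

```bash
ls; mkdir -p pics; python3 - <<'E'
from rig import robot
import cv2
for n in ("scene","top","wrist"):
    im=robot.camera(n); cv2.imwrite(f"pics/{n}0.png",im[:,:,::-1]); c=robot.calibration(n); print(n,c)
    for t in ("stand","posts","bolt_axis","tab_mark","spanner","spanner_grip","mat","caddy"):
        try: print(t,[(round(d["score"],2),[round(float(d["centre"][0])*640),round(float(d["centre"][1])*480)]) for d in robot.tip_of(n,t)])
        except Exception as e: print(t,e)
print(robot.read_state(), robot.grip_point_offset)
E
```

```text
pics
scene {'intrinsics': array([[497.25954653,   0.        , 316.181818  ],
       [  0.        , 497.25954653, 241.85597879],
       [  0.        ,   0.        ,   1.        ]]), 'origin': array([1708.61353011, -257.16964914, 1157.55807225]), 'orientation': array([[ 1.71823229e-01, -6.52809412e-01,  7.37778185e-01],
       [ 9.85127652e-01,  1.13453107e-01, -1.29042252e-01],
       [ 5.36769107e-04,  7.48978147e-01,  6.62594482e-01]])}
stand [(0.81, [439, 193]), (0.7, [344, 276]), (0.7, [477, 257])]
posts [(0.32, [477, 258])]
bolt_axis [(0.97, [444, 177]), (0.91, [342, 264])]
tab_mark [(0.46, [346, 272]), (0.41, [442, 181])]
spanner [(0.7, [252, 292]), (0.57, [162, 239])]
spanner_grip [(0.81, [142, 256]), (0.64, [237, 266]), (0.45, [412, 246])]
mat [(0.74, [246, 272]), (0.42, [274, 317]), (0.3, [246, 291])]
caddy [(0.61, [410, 303])]
top {'intrinsics': array([[512.59559863,   0.        , 314.36864225],
       [  0.        , 512.59559863, 240.06162536],
       [  0.        ,   0.        ,   1.        ]]), 'origin': array([ 230.15028123,  -49.7871456 , 1370.66520526]), 'orientation':
[... 1267 characters left out ...]
64624485e+01, -5.90808963e+00]), 'joint_velocities': array([ 0.06646337,  0.02270853, -0.17144116, -0.06848206,  0.02270372,
        0.03759132]), 'effort': array([ 3.75707077e-04, -3.51723897e+01, -3.13451529e+01, -2.44451794e-04,
        4.04683797e-04, -8.79512783e-06]), 'position': array([ 218.10139553, -504.93117398,  231.33758395]), 'tcp_rot': array([[ 9.18005982e-01,  3.96566535e-01,  1.18747659e-05],
       [ 3.96566534e-01, -9.18005977e-01, -1.00625137e-04],
       [-2.90034558e-05,  9.70836123e-05, -9.99999995e-01]]), 'ft_force': array([-0.51427603, -0.97248531,  0.41083786]), 'torque': array([0.0671916 , 0.04038998, 0.04899438]), 'grip_width': 85.60845422140595} 18.700000000000003
```

View pics/top0.png

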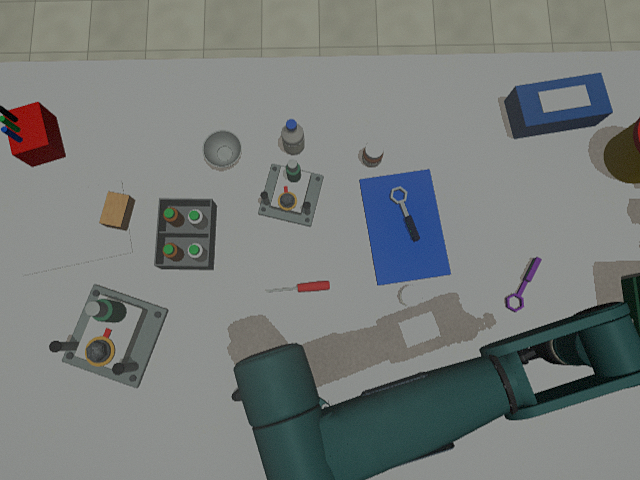

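View pics/scene0.png

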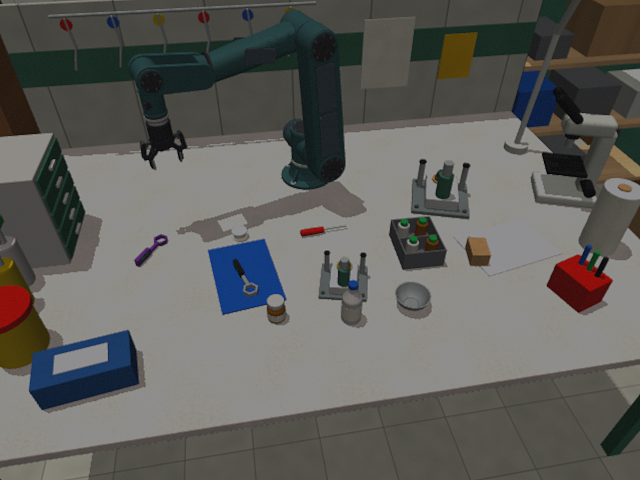

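View pics/wrist0.png

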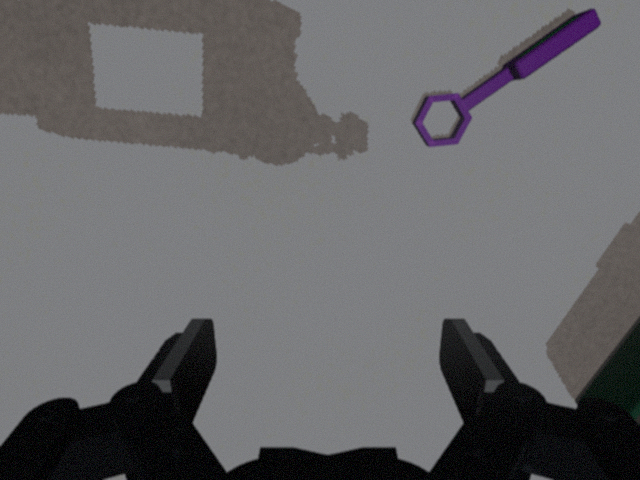

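Two stands are visible. The small one at (288,203) in the top view is plausibly the 150 mm one. The black-grip spanner is on the mat at (398,195) and the purple one is a decoy. Next I'll compute positions.

```bash
cat > h.py <<'E'
import numpy as np, cv2
from rig import robot
def campose(n,st=None):
    c=robot.calibration(n); K=np.array(c["intrinsics"])
    if n!="wrist": return K,np.array(c["origin"]),np.array(c["orientation"])
    T=np.array(c["T_tool_cam"]); st=st or robot.read_state()
    R=np.array(st["tcp_rot"]); p=np.array(st["position"])
    return K,p+R@T[:3,3],R@T[:3,:3]
def px2w(pose,uv,z):
    K,o,R=pose; u,v=uv
    d=R@np.array([(u-K[0,2])/K[0,0],-(v-K[1,2])/K[1,1],-1.0])
    return o+d*(z-o[2])/d[2]
def w2px(pose,P):
    K,o,R=pose; q=R.T@(np.asarray(P,float)-o)
    return np.array([K[0,2]+K[0,0]*q[0]/-q[2],K[1,2]+K[1,1]*q[1]/q[2]])
def tips(cam,t,minscore=0.2):
    return [(round(d["score"],2),np.array([d["centre"][0]*640,d["centre"][1]*480])) for d in robot.tip_of(cam,t) if d["score"]>=minscore]
def shot(cam,name):
    st=robot.read_state() if cam=="wrist" else None
    im=robot.camera(cam); cv2.imwrite(f"pics/{name}.png",im[:,:,::-1]); return im,campose(cam,st)
def Rz(yaw): # tool down, tool x axis at yaw deg in world, y = jaws
    a=np.radians(yaw); return np.array([[np.cos(a),np.sin(a),0],[np.sin(a),-np.cos(a),0],[0,0,-1.]])
E
python3 - <<'E'
from h import *
p=campose("top"); s=campose("scene")
f=lambda n,P,uv,z: print(n,px2w(P,uv,z).round(1))
f("bolt top",p,(288,203),54); f("bolt sc",s,(342,264),54); f("bolt2",p,(101,350),54)
f("tab",p,(287,186),49); f("tab sc",s,(346,272),49)
f("ring",p,(398,195),6);f("ring sc",s,(252,292),6); f("grip",p,(414,231),26);f("grip sc",s,(237,266),26)
for c in [(274,164),(324,177),(309,225),(259,213)]: f("plate corner",p,c,12)
f("mat",p,(401,223),0); f("tube",p,(292,162),145); f("jar",p,(374,152),75)
for c in [(94,286),(168,306),(137,387),(62,365)]: f("plate corner2",p,c,12)
E
```

```text
bolt top [592.4  24.1  54. ]
bolt sc [598.9  20.6  54. ]
bolt2 [217.7 497.6  54. ]
tab [641.   26.8  49. ]
tab sc [631.5  26.6  49. ]
ring [ 623.  -276.8    6. ]
ring sc [ 625.8 -272.1    6. ]
grip [ 516.5 -311.6   26. ]
grip sc [ 521.4 -311.1   26. ]
plate corner [716.9  64.9  12. ]
plate corner [676.6 -73.6  12. ]
plate corner [541.1 -30.2  12. ]
plate corner [577.  105.9  12. ]
mat [ 545.  -282.3    0. ]
tube [673.7   8.4 145. ]
jar [ 723.1 -207.1   75. ]
plate corner2 [384.4 544.6  12. ]
plate corner2 [328.2 345.   12. ]
plate corner2 [123.  416.4  12. ]
plate corner2 [180.9 613.7  12. ]
```

Target stand: bolt about (595,22), yaw about -16°, plate about 145 mm. The other stand is about 200 mm. Next I'll look at the spanner with the wrist camera.

```bash
python3 - <<'E'
from h import *
# feasibility: inward tool x over swing
C=np.array([595,22.]); sy=-15.7
for rel in range(-50,70,10):
    yaw=sy+rel; a=np.radians(yaw)
    for z in (55,90):
        P=[C[0]-100*np.cos(a),C[1]-100*np.sin(a),z]; q=robot.ik(P,Rz(yaw)); print(rel,z,None if q is None else np.round(q,0))
t=robot.read_state()["t"]
robot.reach([570,-293,135],Rz(19)); print(robot.read_state()["t"]-t)
im,p=shot("wrist","w1")
for n in ("spanner","spanner_grip"):
    for s,uv in tips("wrist",n): print(n,s,uv.round(1),px2w(p,uv,6 if n=="spanner" else 26).round(1))
E
```

```text
-50 55 None
-50 90 None
-40 55 None
-40 90 None
-30 55 [  4.   9.  95.  -0.  76. 140.]
-30 90 [  4.   7.  93.  -0.  80. 140.]
-20 55 [  3.   7.  97.  -0.  76. 128.]
-20 90 [  3.   5.  95.  -0.  80. 128.]
-10 55 [  1.   6.  98.  -0.  76. 117.]
-10 90 [  1.   4.  96.  -0.  80. 117.]
0 55 [ -1.   5.  99.  -0.  76. 105.]
0 90 [ -1.   3.  97.  -0.  80. 105.]
10 55 [ -3.   4. 100.  -0.  76.  93.]
10 90 [-3.  2. 98. -0. 80. 93.]
20 55 [ -5.   4. 100.  -0.  76.  81.]
20 90 [-5.  2. 98. -0. 80. 81.]
30 55 [ -7.   4. 100.  -0.  76.  69.]
30 90 [-7.  3. 97. -0. 80. 69.]
40 55 [-9.  5. 99. -0. 76. 57.]
40 90 [-9.  3. 97. -0. 80. 57.]
50 55 [-10.   6.  98.  -0.  76.  46.]
50 90 [-10.   5.  95.  -0.  80.  46.]
60 55 [-11.   8.  96.  -0.  76.  34.]
60 90 [-11.   6.  94.  -0.  80.  34.]
1.5583
spanner_grip 0.67 [321.9 298.3] [ 523.6 -305.6   26. ]
```

View pics/w1.png

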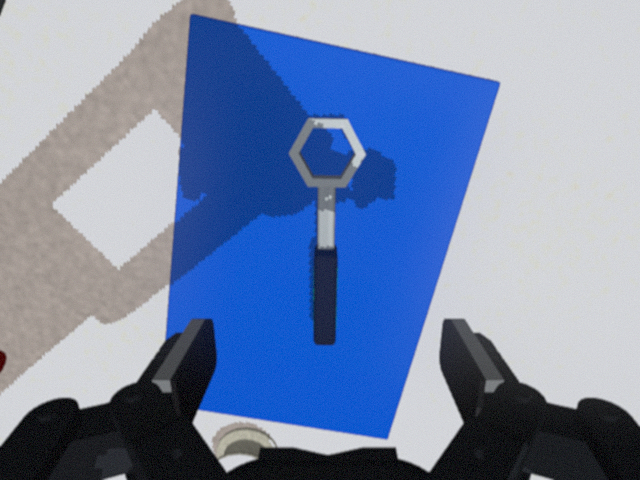

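The whole spanner is in view: ring at (327,152), black grip from (325,250) to (325,343). Next I'll compute the grasp and take it.

```bash
python3 - <<'E'
from h import *
p=campose("wrist")
ring=px2w(p,(327.5,152.5),20); g0=px2w(p,(326,249),34); g1=px2w(p,(324.5,344),34)
print(ring,g0,g1, robot.read_state()["position"])
d=ring-(g0+g1)/2; yaw=np.degrees(np.arctan2(d[1],d[0])); print(yaw,np.hypot(*d[:2]), np.hypot(*(g1-g0)[:2]))
G=(ring[:2]-100*np.array([np.cos(np.radians(yaw)),np.sin(np.radians(yaw))])); print(G,((g0+g1)/2)[:2])
np.save("grasp.npy",np.r_[G,yaw])
E
```

```text
[ 620.92056634 -276.64247768   20.        ] [ 562.73638201 -295.4592105    34.        ] [ 493.34115168 -317.92828727   34.        ] [ 569.43465681 -294.31106008  135.60950606]
17.92863299910932 97.62226988596616 72.94215107747091
[ 525.77649767 -307.42569061] [ 528.03876685 -306.69374889]
```

```bash
python3 - <<'E'
from h import *
x,y,yaw=np.load("grasp.npy"); x-=0
robot.reach([x,y,70],Rz(yaw)); print(robot.read_state()["position"])
print(robot.servo_line([x,y,10.5],speed=60,contact_N=8)); s=robot.read_state(); print(s["position"],s["ft_force"],s["t"])
robot.command_gripper(5,strength=100); s=robot.read_state(); print(s["grip_width"],s["position"],s["ft_force"])
robot.servo_line([x,y,125],speed=120); s=robot.read_state(); print(s["grip_width"],s["position"],s["ft_force"],s["torque"],s["t"])
im,p=shot("wrist","w2")
E
```

```text
[ 524.87082229 -307.68647014   69.33538198]
False
[ 526.16406701 -307.73236856   11.10840056] [-0.7554252  -0.5655591   0.70134001] 4.6167
13.494852998021106 [ 525.97160425 -307.54192027   10.87777131] [0.45331108 0.32137319 1.95545242]
14.318781279701899 [ 525.14256464 -306.96290538  123.59865078] [ 0.03772661 -0.46803095 -2.46705869] [-0.00906758  0.02614621  0.04777023] 6.375
```

View pics/w2.png

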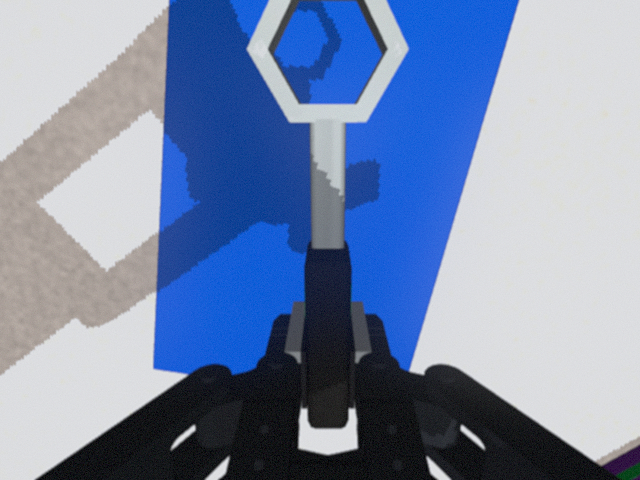

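Grip is firm (ring centre about (328,47)). Next I'll carry it over the stand, offset sideways so the hex is in view.

```bash
python3 - <<'E'
from h import *
robot.servo_line([510,-290,172],speed=150)
robot.reach([535,67,172],Rz(0)); robot.pause(0.2); s=robot.read_state(); print(s["position"],s["t"],s["ft_force"])
im,p=shot("wrist","w3")
for n in ("bolt_axis","tab_mark","spanner","stand"):
    for sc,uv in tips("wrist",n): print(n,sc,uv.round(1),px2w(p,uv,{"bolt_axis":54,"tab_mark":49,"spanner":172,"stand":0}[n]).round(1))
im=cv2.resize(im,None,fx=3,fy=3,interpolation=cv2.INTER_CUBIC)[:,:,::-1]; cv2.imwrite("pics/w3b.png",im[150:750,1000:1800])
E
```

```text
[535.24686981  65.94139823 171.90173086] 8.4667 [-0.20346333  0.10142558 -2.28163488]
bolt_axis 0.9 [389.1 136.8] [599.2  26.2  54. ]
tab_mark 0.79 [379.7  75.7] [635.8  33.1  49. ]
stand 0.55 [379.6 129.2] [601.   25.6   0. ]
```

View pics/w3.png

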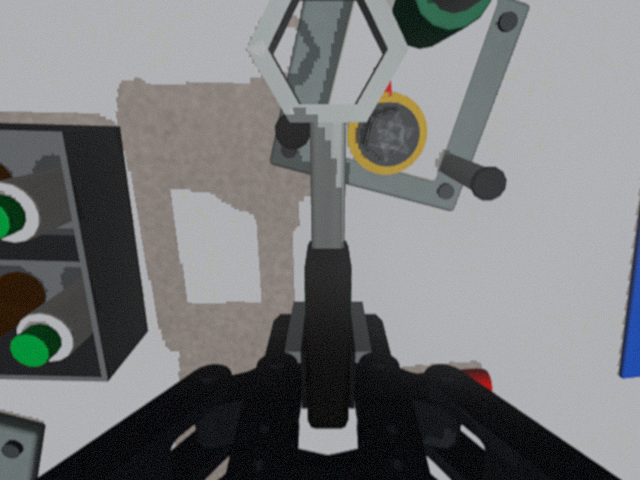

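View pics/w3b.png

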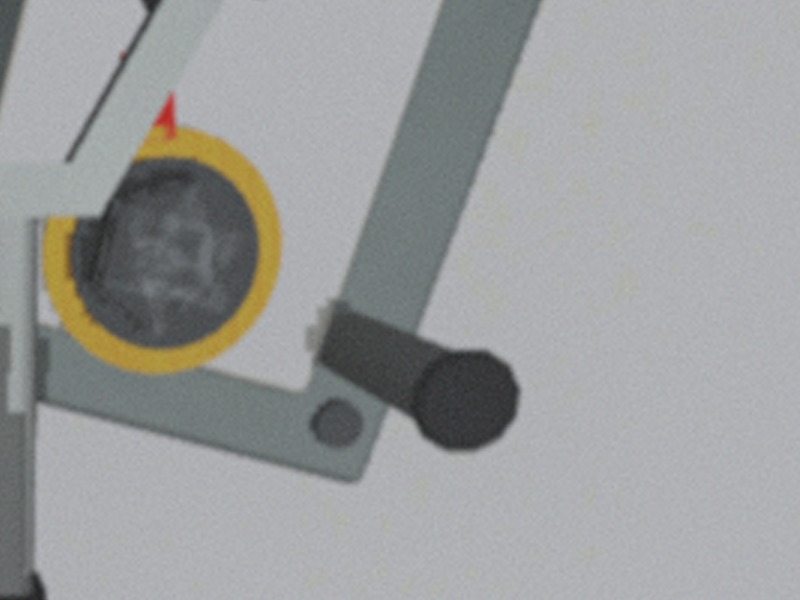

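```bash
python3 - <<'E'
from h import *
robot.servo_line([555,92,135],speed=150); robot.pause(0.3); s=robot.read_state(); print(s["position"],s["t"])
ims=[robot.camera("wrist").astype(float) for _ in range(4)]; p=campose("wrist",s)
for n in ("bolt_axis","tab_mark"):
    for sc,uv in tips("wrist",n): print(n,sc,uv.round(1),px2w(p,uv,{"bolt_axis":54,"tab_mark":49}[n]).round(1))
im=np.mean(ims,0); np.save("w4.npy",im); np.savez("w4p.npz",K=p[0],o=p[1],R=p[2])
im8=im.astype(np.uint8)[:,:,::-1]; cv2.imwrite("pics/w4.png",im8)
E
```

```text
[555.30273513  91.69275724 136.03032535] 9.4917
bolt_axis 0.76 [437.6 174.9] [600.9  28.6  54. ]
tab_mark 0.74 [434.  110.7] [635.7  32.4  49. ]
```

View pics/w4.png

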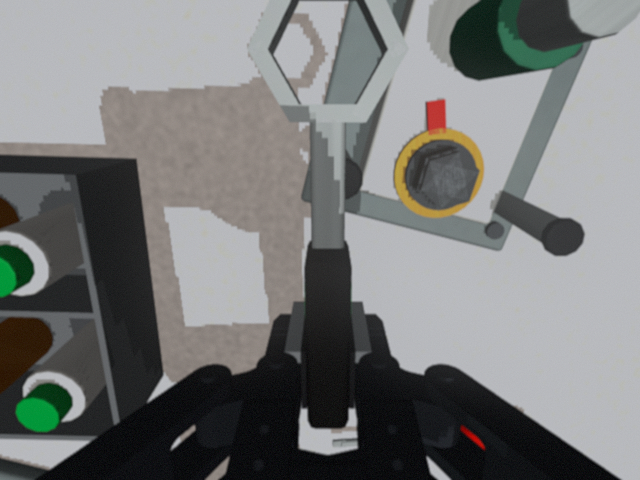

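```bash
python3 - <<'E'
import numpy as np,cv2
im=np.load("w4.npy")[:,:,::-1]
c=im[90:230,370:510]; c=cv2.resize(c.astype(np.float32),None,fx=5,fy=5,interpolation=cv2.INTER_CUBIC)
c=np.clip((c-20)*2.2,0,255).astype(np.uint8); cv2.imwrite("pics/w4c.png",c[:600])
hsv=cv2.cvtColor(im[90:230,370:510].astype(np.uint8),cv2.COLOR_BGR2HSV)
y=((hsv[...,0]>15)&(hsv[...,0]<32)&(hsv[...,1]>120)&(hsv[...,2]>100)).astype(np.uint8)
cnt=max(cv2.findContours(y,0,1)[0],key=len); e=cv2.fitEllipse(cv2.convexHull(cnt)); print("washer",e[0][0]+370,e[0][1]+90,e[1:])
r=((hsv[...,0]<8)|(hsv[...,0]>172))&(hsv[...,1]>130)&(hsv[...,2]>80); v,u=np.nonzero(r); print("tab",u.mean()+370,v.mean()+90,u.min()+370,u.max()+370,v.min()+90,v.max()+90)
from h import px2w
d=np.load("w4p.npz"); p=(d["K"],d["o"],d["R"])
w=px2w(p,(e[0][0]+370,e[0][1]+90),47); t=px2w(p,(u.mean()+370,v.mean()+90),49); print(w,t,np.hypot(*(t-w)[:2]),np.degrees(np.arctan2(*(t-w)[1::-1])))
E
```

```text
washer 438.29478454589844 172.5045928955078 ((84.73954010009766, 91.96581268310547), 47.089656829833984)
tab 435.624750499002 114.64071856287426 427 445 100 131
[601.14216339  26.42060522  47.        ] [633.62880492  31.34847252  49.        ] 32.85826766161869 8.62538714212494
```

View pics/w4c.png

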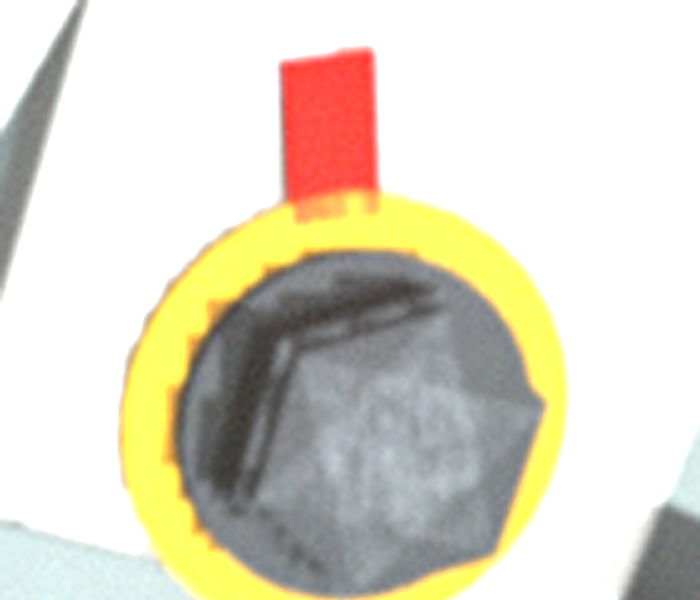

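```bash
cat > hexdraw.py <<'E'
import numpy as np,cv2
from h import px2w,w2px
d=np.load("w4p.npz"); p=(d["K"],d["o"],d["R"])
for a in ((479,171),(469,200)): print(px2w(p,a,67))
a,b=px2w(p,(479,171),67),px2w(p,(469,200),67); e=b-a; print("edge len (17.3)",np.hypot(*e[:2]),"dir",np.degrees(np.arctan2(e[1],e[0])))
w=px2w(p,(438.3,172.5),47)
im=np.load("w4.npy")[:,:,::-1]
def draw(cx,cy,th,name):
    c=cv2.resize(im[90:230,370:510].astype(np.float32),None,fx=5,fy=5,interpolation=cv2.INTER_CUBIC); c=np.clip((c-20)*2.2,0,255).astype(np.uint8)
    for z,af,col in ((70,27,(0,255,0)),(67,30,(255,0,255))):
        R=af/np.sqrt(3); pts=[(w2px(p,(cx+R*np.cos(np.radians(th+30+60*k)),cy+R*np.sin(np.radians(th+30+60*k)),z))-[370,90]+.5)*5 for k in range(6)]
        cv2.polylines(c,[np.array(pts).round().astype(int)],True,col,1)
    for z,r,col in ((54,20,(0,165,255)),(47,26,(0,0,0))):
        pts=[(w2px(p,(cx+r*np.cos(t),cy+r*np.sin(t),z))-[370,90]+.5)*5 for t in np.linspace(0,6.28,60)]
        cv2.polylines(c,[np.array(pts).round().astype(int)],True,col,1)
    cv2.imwrite(name,c[:600])
E
python3 - <<'E'
from hexdraw import *
# flat normal directions: th
draw(w[0],w[1],-90+np.degrees(0)+0 if False else 10,"pics/h1.png")
E
```

```text
[605.09310622  10.20864224  67.        ]
[589.19397912  13.7595802   67.        ]
edge len (17.3) 16.2908380013328 dir 167.41008426717136
```

```bash
python3 - <<'E'
from hexdraw import *
draw(600.9,26.5,17,"pics/h2.png")
E
```

```text
[605.09310622  10.20864224  67.        ]
[589.19397912  13.7595802   67.        ]
edge len (17.3) 16.2908380013328 dir 167.41008426717136
```

View pics/h2.png

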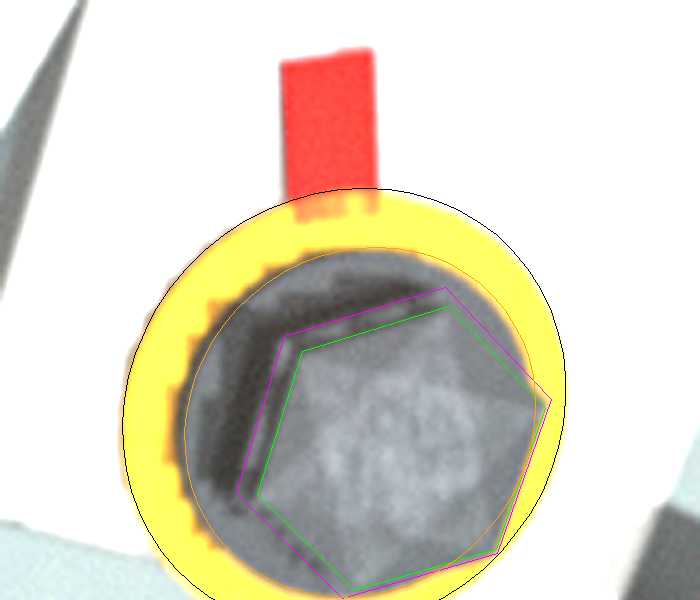

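Model fits: hex flats at 17° mod 60, centre about (600.9,27), tab at bearing about 8.6°. Next, ring centre in the tool frame, and post positions.

```bash
python3 - <<'E'
from h import *
im=np.load("w4.npy")
g=im.mean(2)
print("row profile col 328:",[(r,int(g[r,320:336].mean())) for r in range(96,128,2)])
print("cols row 47 L:",[(c,int(g[47,c])) for c in range(244,276,2)]," R:",[(c,int(g[47,c])) for c in range(380,414,2)])
d=np.load("w4p.npz"); p=(d["K"],d["o"],d["R"])
tcp=np.array([555.30273513,91.69275724,136.03032535])
zt=tcp[2]+9.1
for uv in ((328,105.5),(328,121.5),(249,47),(407,47),(328,47)): print(uv,(px2w(p,uv,zt)-tcp).round(2))
for uv in ((563.5,236.5),(347,178)): 
    print("post",px2w(p,uv,94).round(1))
s=robot.read_state(); print(np.degrees(np.arctan2(s["tcp_rot"][1,0],s["tcp_rot"][0,0])))
E
python3 - <<'E'
import cv2
im=cv2.imread("pics/w4.png")[0:140,230:430]
cv2.imwrite("pics/w4r.png",cv2.resize(im,None,fx=4,fy=4,interpolation=cv2.INTER_CUBIC))
E
```

```text
row profile col 328: [(96, 130), (98, 131), (100, 131), (102, 130), (104, 158), (106, 175), (108, 174), (110, 174), (112, 175), (114, 174), (116, 174), (118, 174), (120, 174), (122, 168), (124, 162), (126, 162)]
cols row 47 L: [(244, 188), (246, 181), (248, 165), (250, 173), (252, 172), (254, 171), (256, 174), (258, 174), (260, 170), (262, 172), (264, 173), (266, 171), (268, 128), (270, 66), (272, 62), (274, 61)]  R: [(380, 56), (382, 48), (384, 49), (386, 89), (388, 168), (390, 174), (392, 171), (394, 176), (396, 179), (398, 177), (400, 178), (402, 175), (404, 177), (406, 173), (408, 180), (410, 185), (412, 187)]
(328, 105.5) [82.97 -0.28  9.1 ]
(328, 121.5) [78.02 -0.28  9.1 ]
(249, 47) [100.1   24.13   9.1 ]
(407, 47) [100.06 -24.71   9.1 ]
(328, 47) [100.08  -0.29   9.1 ]
post [576.9 -25.3  94. ]
post [606.   82.4  94. ]
-0.007868641674720529
```

View pics/w4r.png

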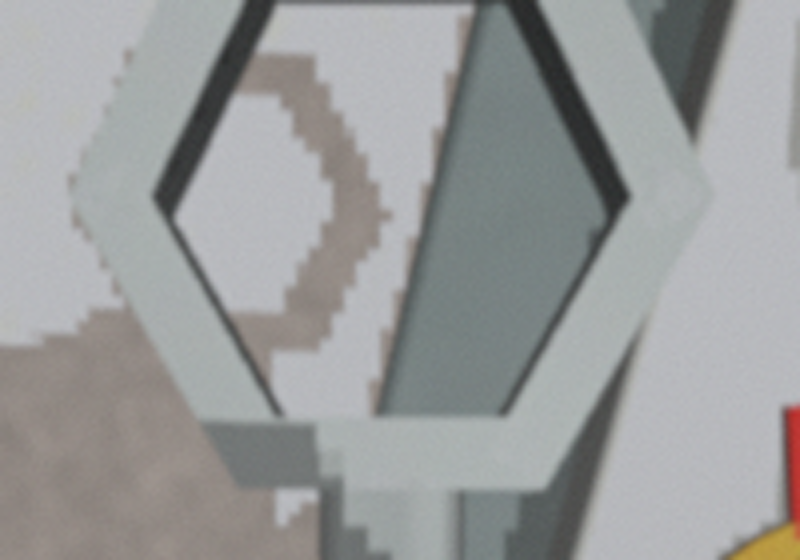

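```bash
cat >> h.py <<'E'
RX,RY=99.4,0.3   # ring centre in tool frame (x,y)
B0=np.array([601.0,26.8])
def tcp_for(c,yaw,z):
    R=Rz(yaw); o=R@np.array([RX,RY,0]); return np.array([c[0]-o[0],c[1]-o[1],z])
def ring_now(s=None):
    s=s or robot.read_state(); R=np.array(s["tcp_rot"]); return (np.array(s["position"])+R@np.array([RX,RY,0])), np.degrees(np.arctan2(R[1,0],R[0,0]))
E
python3 - <<'E'
from h import *
q=robot.ik(tcp_for(B0,-44.5,56),Rz(-44.5)); print(q)
robot.servo_line(tcp_for(B0,17,135),speed=150,attitude=Rz(17))
robot.servo_line(tcp_for(B0,17,90),speed=100); robot.pause(0.2)
s=robot.read_state(); print(ring_now(s),s["position"],s["ft_force"],s["torque"],s["t"])
ims=[robot.camera("wrist").astype(float) for _ in range(2)]; im=np.mean(ims,0); np.save("w5.npy",im)
c=cv2.resize(im[0:140,230:430,::-1].astype(np.float32),None,fx=4,fy=4,interpolation=cv2.INTER_CUBIC); cv2.imwrite("pics/w5.png",np.clip((c-15)*1.8,0,255).astype(np.uint8))
cv2.imwrite("pics/w5f.png",im[:,:,::-1])
E
```

```text
[ 4.30534356e+00  9.44099700e+00  9.40744491e+01 -2.54444375e-14
  7.64845539e+01  1.38805344e+02]
(array([601.74709818,  26.7672317 ,  91.25482383]), np.float64(17.00500398774323)) [506.60538276  -2.01588022  91.06389543] [ 0.03357469  0.30884872 -2.56472058] [-0.03560055  0.07064613  0.01625825] 11.45[ WARN:0@3.934] global loadsave.cpp:1063 imwrite_ Unsupported depth image for selected encoder is fallbacked to CV_8U.
```

View pics/w5.png

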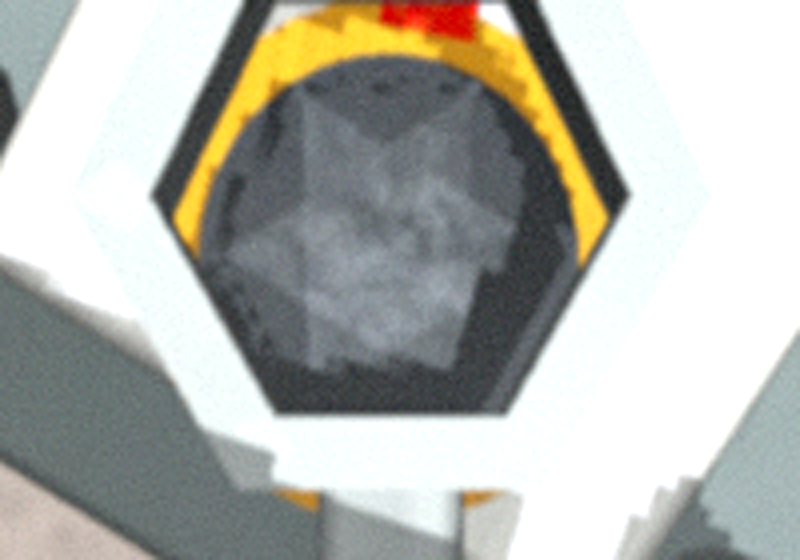

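View pics/w5f.png

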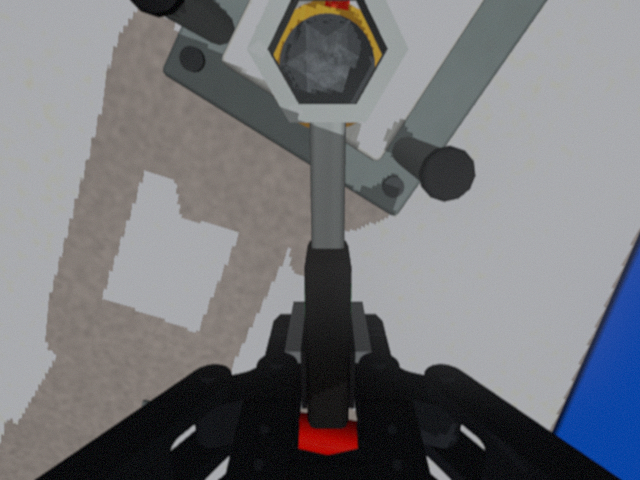

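```bash
cat > draw5.py <<'E'
from h import *
def overlay(im,p,cx,cy,th,ringc,ringyaw,ringz,name,r0=0,r1=140,c0=230,c1=430,k=4):
    c=cv2.resize(im[r0:r1,c0:c1,::-1].astype(np.float32),None,fx=k,fy=k,interpolation=cv2.INTER_CUBIC); c=np.clip((c-15)*1.8,0,255).astype(np.uint8)
    def poly(x,y,z,R,n,ph,col):
        t=np.radians(ph)+np.arange(n)*2*np.pi/n
        pts=[(w2px(p,(x+R*np.cos(a),y+R*np.sin(a),z))-[c0,r0]+.5)*k for a in t]; cv2.polylines(c,[np.array(pts).round().astype(int)],True,col,1)
    poly(cx,cy,70,27/3**.5,6,th+30,(0,255,0)); poly(cx,cy,67,30/3**.5,6,th+30,(255,0,255)); poly(cx,cy,54,20,60,0,(0,165,255)); poly(cx,cy,47,26,60,0,(0,0,0))
    if ringc is not None: poly(ringc[0],ringc[1],ringz,32/3**.5,6,ringyaw+30,(255,0,0))
    cv2.imwrite(name,c)
E
python3 - <<'E'
from draw5 import *
s=robot.read_state(); p=campose("wrist",s); rc,ry=ring_now(s)
overlay(np.load("w5.npy"),p,601.0,26.8,17,rc,ry,s["position"][2]+8.5,"pics/w5o.png")
E
```

```text
(no output)
```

View pics/w5o.png

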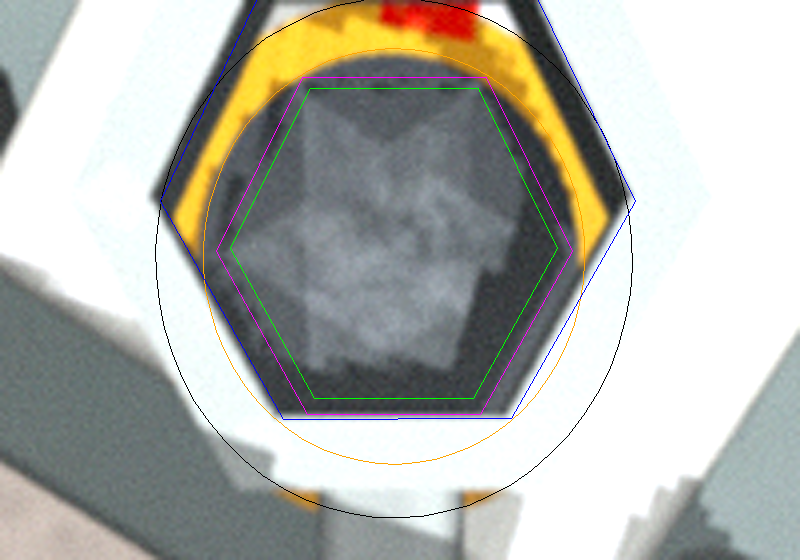

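```bash
sed -i 's/^RX,RY=.*/RX,RY=99.8,-0.1/; s/^B0=.*/B0=np.array([600.3,27.2])/' h.py
cat >> h.py <<'E'
def place(c,yaw,z,speed=60,n=2,contact_N=None):
    """line move with correction of the residual seen in the reported pose"""
    tgt=tcp_for(c,yaw,z); cmd=tgt.copy(); hit=False
    for i in range(n):
        hit=robot.servo_line(cmd,speed=speed,attitude=Rz(yaw),contact_N=contact_N); robot.pause(0.1)
        e=tgt-np.array(robot.read_state()["position"])
        if hit or np.linalg.norm(e)<0.3: break
        cmd=cmd+np.clip(e,-2,2)
    return hit,cmd
def rep(tag=""):
    s=robot.read_state(); c,y=ring_now(s); print(tag,"t%.2f"%s["t"],"ring",c.round(2),"yaw %.2f"%y,"F",np.round(s["ft_force"],1),"T",np.round(s["torque"],2),"gw %.1f"%s["grip_width"]); return s
E
python3 - <<'E'
from h import *
print(place(B0,17,84)); rep()
# descend
for z in (78,74,70,66,62,59):
    h=robot.servo_line(tcp_for(B0,17,z)+0,speed=40,contact_N=8); rep(f"z{z} {h}")
    if h: break
E
```

```text
(False, array([504.89002253,  -2.07432661,  84.        ]))
 t11.90 ring [600.14  27.18  83.74] yaw 17.00 F [ 0.3  0.5 -3.6] T [ 0.04  0.06 -0.03] gw 13.6
z78 False t12.20 ring [599.92  27.25  77.34] yaw 17.00 F [ 0.5 -0.6 -2.2] T [0.04 0.06 0.03] gw 14.4
z74 False t12.45 ring [600.01  27.23  73.51] yaw 17.00 F [ 1.6  0.1 -2.4] T [-0.02  0.02  0.02] gw 14.0
z70 False t12.70 ring [600.    27.24  69.51] yaw 17.00 F [-0.4  0.7 -2.9] T [-0.07  0.07 -0.07] gw 14.1
z66 False t12.95 ring [599.96  27.23  65.48] yaw 17.00 F [-0.5  0.1 -2. ] T [0.08 0.06 0.07] gw 13.9
z62 False t13.20 ring [599.99  27.22  61.49] yaw 17.00 F [-0.1  0.2 -2.7] T [-0.11  0.04 -0.02] gw 14.2
z59 False t13.45 ring [600.34  27.21  58.97] yaw 17.00 F [-0.1 -0.8 -2.2] T [-0.01  0.   -0.01] gw 14.4
```

```bash
cat >> h.py <<'E'
def swing(c,y0,y1,z,step=8,speed=60,guard=25,avg=3):
    n=max(1,int(np.ceil(abs(y1-y0)/step)))
    out=[]
    for y in np.linspace(y0,y1,n+1)[1:]:
        hit=robot.servo_line(tcp_for(c,y,z),speed=speed,attitude=Rz(y),contact_N=guard)
        s=robot.read_state(); F=np.array(s["ft_force"]); 
        rc,yy=ring_now(s); a=np.radians(yy); rad=np.array([np.cos(a),np.sin(a)]); tan=np.array([-np.sin(a),np.cos(a)])
        Tb=s["torque"][2]
        print("yaw %.1f (cmd %.1f) t%.2f Ftan %.1f Frad %.1f Fz %.1f Tz %.2f Mbolt %.2f ring"%(yy,y,s["t"],F[:2]@tan,F[:2]@rad,F[2],Tb,Tb-0.1*(F[:2]@tan),),rc.round(2),"gw %.1f"%s["grip_width"], "HIT" if hit else "")
        out.append((yy,F[:2]@tan))
        if hit: break
    return out
E
python3 - <<'E'
from h import *
swing(B0,17,-7,60)
E
```

```text
yaw 9.1 (cmd 9.0) t13.83 Ftan -0.3 Frad 2.8 Fz -3.8 Tz -0.04 Mbolt -0.01 ring [600.71  27.3   60.1 ] gw 14.1 
yaw 1.1 (cmd 1.0) t14.22 Ftan 0.7 Frad 4.1 Fz -4.4 Tz 0.04 Mbolt -0.03 ring [600.71  27.23  60.11] gw 13.9 
yaw -6.9 (cmd -7.0) t14.60 Ftan 0.8 Frad 3.7 Fz -4.4 Tz 0.06 Mbolt -0.02 ring [600.73  27.2   60.18] gw 14.1
```

```bash
python3 - <<'E'
from draw5 import *
s=robot.read_state(); p=campose("wrist",s); rc,ry=ring_now(s)
im=robot.camera("wrist"); cv2.imwrite("pics/w6.png",im[:,:,::-1])
overlay(im,p,B0[0],B0[1],17,rc,ry,s["position"][2]+8.5,"pics/w6o.png")
im=robot.camera("scene"); cv2.imwrite("pics/s6.png",cv2.resize(im[200:330,260:430,::-1],None,fx=4,fy=4,interpolation=cv2.INTER_CUBIC))
E
```

```text
(no output)
```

View pics/w6o.png

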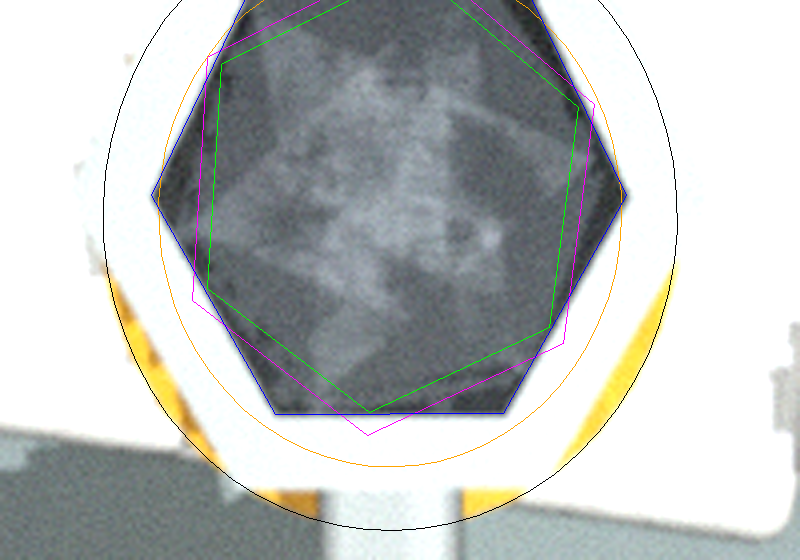

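View pics/s6.png

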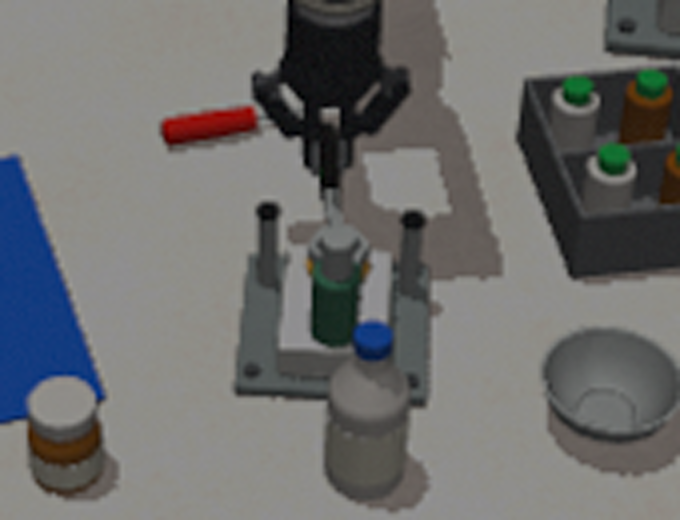

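The ring is seated around the hex and the bolt fills the hole. I'll continue the bite, then lift and check the hex angle.

```bash
python3 - <<'E'
from h import *
swing(B0,-7,-44,60)
im=robot.camera("wrist"); cv2.imwrite("pics/w7.png",im[:,:,::-1])
E
```

```text
yaw -14.3 (cmd -14.4) t15.07 Ftan 0.8 Frad 4.2 Fz -3.7 Tz 0.07 Mbolt -0.01 ring [600.66  27.14  60.17] gw 14.0 
yaw -21.7 (cmd -21.8) t15.43 Ftan 0.9 Frad 5.0 Fz -4.6 Tz 0.19 Mbolt 0.10 ring [600.6   27.12  60.17] gw 14.1 
yaw -29.1 (cmd -29.2) t15.80 Ftan 2.5 Frad 4.3 Fz -3.8 Tz 0.22 Mbolt -0.03 ring [600.55  27.09  60.14] gw 14.0 
yaw -36.5 (cmd -36.6) t16.17 Ftan 2.4 Frad 4.3 Fz -3.7 Tz 0.26 Mbolt 0.02 ring [600.5   27.09  60.11] gw 13.9 
yaw -43.9 (cmd -44.0) t16.53 Ftan 2.7 Frad 3.9 Fz -3.9 Tz 0.26 Mbolt -0.01 ring [600.44  27.1   60.12] gw 14.0
```

View pics/w7.png

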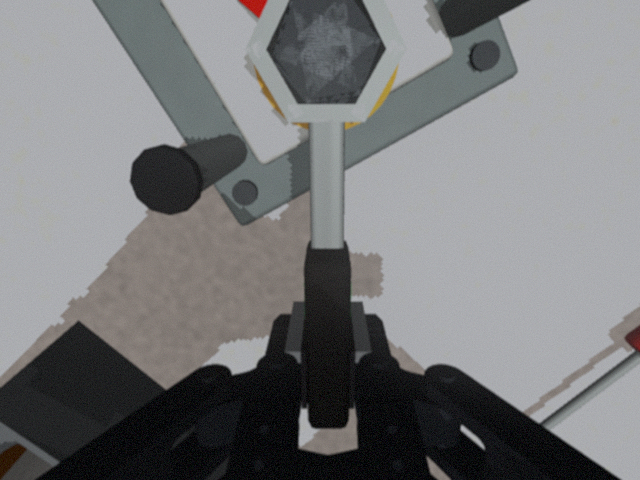

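```bash
sed -i 's/^B0=.*/B0=np.array([601.0,27.1])/' h.py
python3 - <<'E'
from draw5 import *
robot.servo_line(tcp_for(B0,-44,84),speed=100); rep("lift")
robot.pause(0.1)
s=robot.read_state(); p=campose("wrist",s); rc,ry=ring_now(s)
im=np.mean([robot.camera("wrist").astype(float) for _ in range(2)],0); np.save("w8.npy",im)
np.savez("w8p.npz",K=p[0],o=p[1],R=p[2])
overlay(im,p,B0[0],B0[1],-37,rc,ry,s["position"][2]+8.5,"pics/w8o.png")
E
```

```text
lift t16.98 ring [600.    27.05  83.95] yaw -44.01 F [ 0.7 -0.  -2.1] T [ 0.01 -0.01  0.04] gw 14.2
```

View pics/w8o.png

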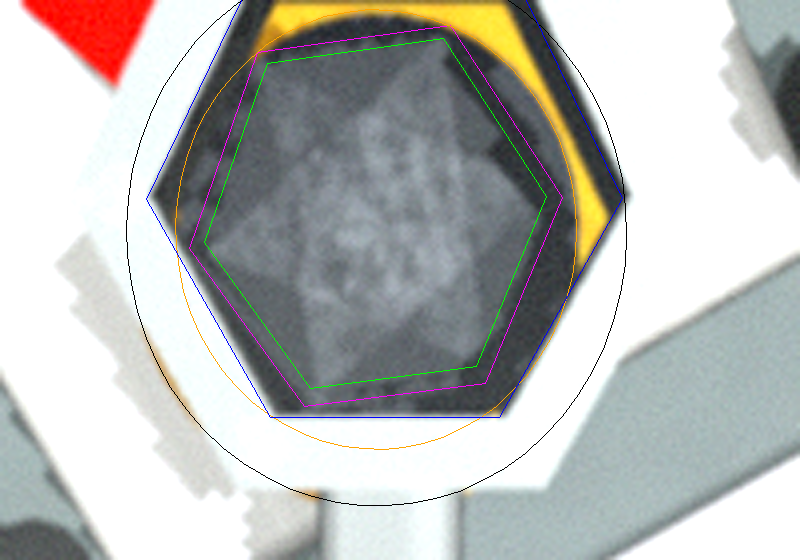

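The hex turned 54° (now -37°). Lift, swing back, and re-seat for bite 2.

```bash
cat >> h.py <<'E'
def reseat(c,ya,yb,zl=84,zs=60):
    robot.servo_line(tcp_for(c,(ya+yb)/2,zl),speed=150,attitude=Rz((ya+yb)/2))
    robot.servo_line(tcp_for(c,yb,zl),speed=150,attitude=Rz(yb))
    place(c,yb,zl-4,n=2)
    for z in (72,66,zs):
        h=robot.servo_line(tcp_for(c,yb,z),speed=50,contact_N=10); s=rep(f"z{z} {h}")
        if h: return False
    return True
E
python3 - <<'E'
from h import *
if reseat(B0,-44,22): swing(B0,22,-36,60,step=10,guard=8)
E
```

```text
z72 False t19.64 ring [600.41  27.15  71.01] yaw 22.00 F [-0.4 -0.4 -2. ] T [-0.06  0.02 -0.03] gw 13.9
z66 False t19.91 ring [600.65  27.16  65.31] yaw 21.99 F [ 0.4  0.1 -1.6] T [-0.1   0.05 -0.03] gw 13.7
z60 False t20.18 ring [600.83  27.16  59.47] yaw 21.99 F [-0.3 -0.2 -2.3] T [0.01 0.06 0.04] gw 14.2
yaw 12.4 (cmd 12.3) t20.61 Ftan 0.5 Frad -0.3 Fz -3.4 Tz 0.05 Mbolt -0.01 ring [600.82  27.22  59.84] gw 14.0 
yaw 2.8 (cmd 2.7) t21.04 Ftan -0.5 Frad -0.6 Fz -1.8 Tz 0.04 Mbolt 0.08 ring [600.85  27.21  59.82] gw 14.0 
yaw -6.9 (cmd -7.0) t21.48 Ftan 0.5 Frad -1.4 Fz -3.6 Tz 0.03 Mbolt -0.03 ring [600.84  27.24  59.81] gw 14.0 
yaw -16.6 (cmd -16.7) t21.91 Ftan 0.2 Frad -1.6 Fz -2.7 Tz 0.01 Mbolt -0.01 ring [600.89  27.27  59.83] gw 14.4 
yaw -26.2 (cmd -26.3) t22.34 Ftan 1.1 Frad -1.4 Fz -2.0 Tz 0.06 Mbolt -0.05 ring [600.89  27.28  59.82] gw 14.2 
yaw -35.9 (cmd -36.0) t22.77 Ftan 0.1 Frad -2.1 Fz -3.8 Tz 0.05 Mbolt 0.05 ring [600.91  27.3   59.85] gw 13.8
```

```bash
python3 - <<'E'
from h import *
swing(B0,-36,-44,60,step=10,guard=7)
im=robot.camera("top"); cv2.imwrite("pics/t9.png",cv2.resize(im[130:250,220:360,::-1],None,fx=5,fy=5,interpolation=cv2.INTER_CUBIC))
im=robot.camera("scene"); cv2.imwrite("pics/s9.png",cv2.resize(im[210:310,290:410,::-1],None,fx=5,fy=5,interpolation=cv2.INTER_CUBIC))
im=robot.camera("wrist"); cv2.imwrite("pics/w9.png",im[:,:,::-1])
E
```

```text
yaw -43.9 (cmd -44.0) t23.16 Ftan 0.8 Frad -3.4 Fz -2.5 Tz 0.00 Mbolt -0.08 ring [600.97  27.35  59.9 ] gw 14.1
```

View pics/t9.png

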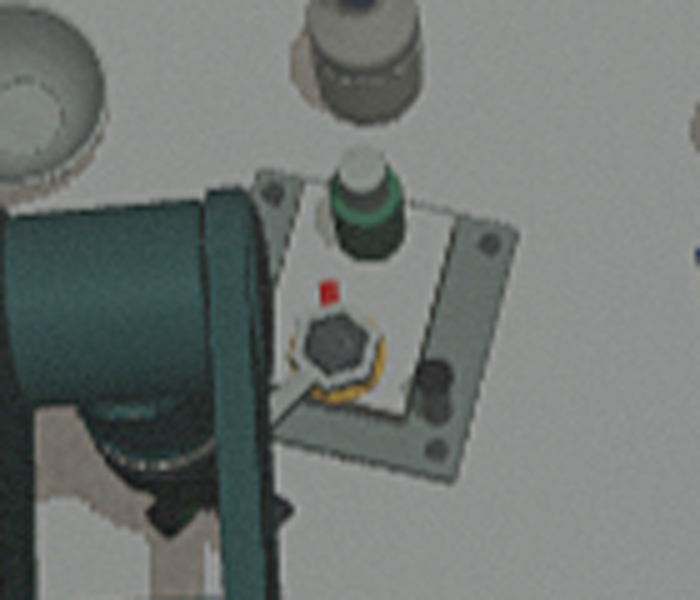

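View pics/s9.png

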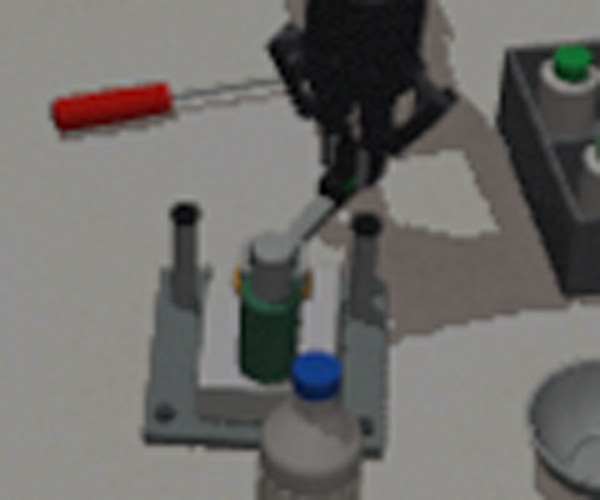

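View pics/w9.png

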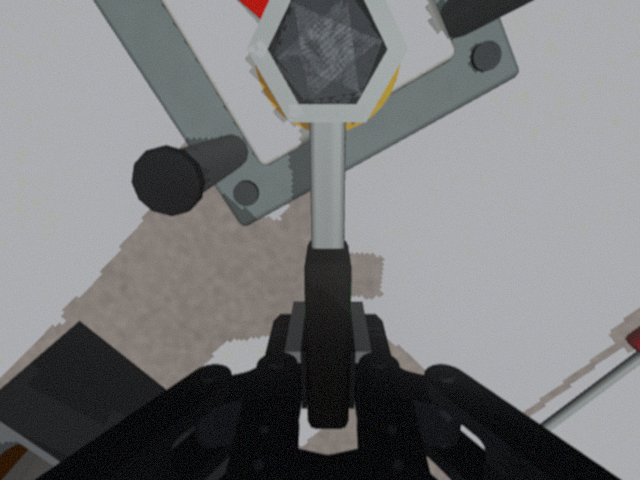

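Not tight yet; hex total about 114° and the tab hasn't moved. The top camera sees the tab at (286,188), so I'll track it there during bite 3.

```bash
cat >> h.py <<'E'
def tab_top(n=2,name=None):
    im=np.mean([robot.camera("top").astype(np.float32) for _ in range(n)],0)
    if name: cv2.imwrite(name,cv2.resize(im[130:250,220:360,::-1],None,fx=5,fy=5,interpolation=cv2.INTER_CUBIC))
    c=im[165:215,265:315]; w=np.clip(c[...,0]-np.maximum(c[...,1],c[...,2])-30,0,None)
    if w.sum()<100: return None
    v,u=np.mgrid[165:215,265:315]; uv=(float((w*u).sum()/w.sum()),float((w*v).sum()/w.sum()))
    P=px2w(campose("top"),uv,49); return np.round(uv,2),P[:2].round(1),round(float(w.sum()))
E
python3 - <<'E'
from h import *
print(tab_top(3))
robot.servo_line(tcp_for(B0,-44,84),speed=100)
print(tab_top(2))
if reseat(B0,-44,22):
    print(tab_top(2,"pics/t10.png"))
    swing(B0,22,12,60,step=10,guard=7)
    print(tab_top(2))
E
```

```text
(array([285.11, 188.06]), array([635.3,  31.9]), 918)
(array([285.19, 188.37]), array([634.5,  31.7]), 325)
z72 False t26.42 ring [600.41  27.17  71.01] yaw 22.00 F [-0.6  0.  -2.2] T [-0.02  0.04 -0.05] gw 14.1
z66 False t26.68 ring [600.62  27.16  65.28] yaw 21.99 F [-0.   0.2 -2.4] T [-0.15 -0.01  0.01] gw 13.9
z60 False t26.95 ring [600.81  27.16  59.46] yaw 22.00 F [-0.1  0.1 -3.2] T [ 0.04  0.04 -0.03] gw 14.1
None
yaw 12.1 (cmd 12.0) t27.49 Ftan -0.0 Frad -0.8 Fz -2.4 Tz 0.00 Mbolt 0.00 ring [600.82  27.2   59.93] gw 13.7 
None[ WARN:0@13.781] global loadsave.cpp:1063 imwrite_ Unsupported depth image for selected encoder is fallbacked to CV_8U.
```

View pics/t10.png

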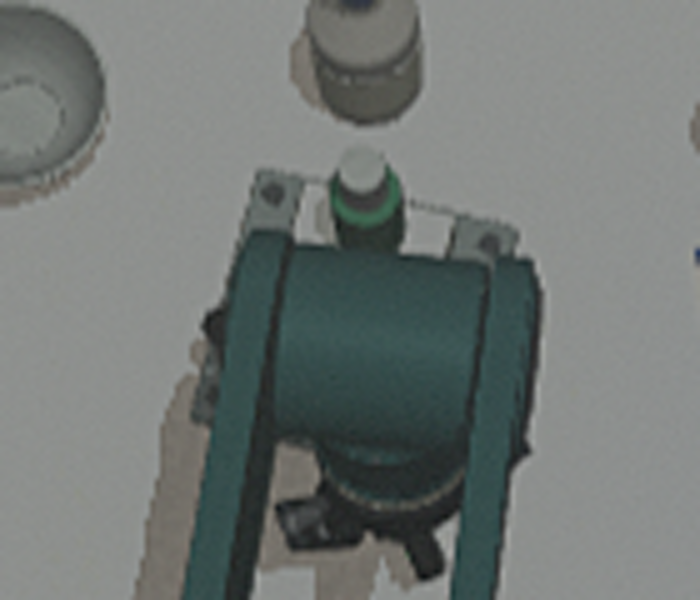

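```bash
python3 - <<'E'
from h import *
K,_,_=campose("wrist")
c=robot.calibration("wrist"); T=np.array(c["T_tool_cam"])
for y in (12,4,-4,-12,-20,-28,-36,-44):
    R=Rz(y); p=(K,tcp_for(B0,y,60)+R@T[:3,3],R@T[:3,:3]); b=np.radians(8.6)
    print(y,[w2px(p,(B0[0]+36*np.cos(b-a),B0[1]+36*np.sin(b-a),49)).round() for a in np.radians([0,13,24])])
swing(B0,12,4,60,step=8,guard=6,speed=30)
E
```

```text
12 [array([334., -65.]), array([358., -60.]), array([377., -50.])]
4 [array([318., -64.]), array([343., -64.]), array([364., -58.])]
-4 [array([303., -62.]), array([328., -65.]), array([349., -62.])]
-12 [array([289., -57.]), array([313., -64.]), array([334., -65.])]
-20 [array([275., -49.]), array([298., -60.]), array([318., -64.])]
-28 [array([263., -39.]), array([284., -54.]), array([303., -62.])]
-36 [array([252., -28.]), array([270., -46.]), array([289., -57.])]
-44 [array([243., -15.]), array([259., -35.]), array([275., -49.])]
yaw 4.0 (cmd 4.0) t28.21 Ftan -1.2 Frad -0.6 Fz -2.2 Tz 0.16 Mbolt 0.27 ring [600.88  26.97  59.91] gw 13.8
```

```bash
cat >> h.py <<'E'
def look(name,yaw,c=None,z=125):
    c=B0 if c is None else c
    robot.servo_line(tcp_for(c,yaw,z),speed=180); robot.pause(0.15)
    s=robot.read_state(); p=campose("wrist",s)
    im=np.mean([robot.camera("wrist").astype(np.float32) for _ in range(2)],0)
    np.savez("last.npz",im=im,K=p[0],o=p[1],R=p[2])
    k=5; cr=im[0:120,250:410]; cv2.imwrite(f"pics/{name}.png",np.clip((cv2.resize(cr[:,:,::-1],None,fx=k,fy=k,interpolation=cv2.INTER_CUBIC)-15)*1.6,0,255).astype(np.uint8))
    w=np.clip(im[...,0]-np.maximum(im[...,1],im[...,2])-40,0,None); w[200:]=0
    res=None
    if w.sum()>300:
        v,u=np.mgrid[0:480,0:640]; uv=((w*u).sum()/w.sum(),(w*v).sum()/w.sum()); P=px2w(p,uv,49); d=P[:2]-c
        res=(np.round(uv,1),"r %.1f bearing %.1f"%(np.hypot(*d),np.degrees(np.arctan2(d[1],d[0]))))
    print("tab",res,"t%.2f"%s["t"]); return res
E
python3 - <<'E'
from h import *
look("l1",4)
E
```

```text
tab (array([324.1,   4.9]), 'r 27.5 bearing 7.8') t28.87
```

View pics/l1.png

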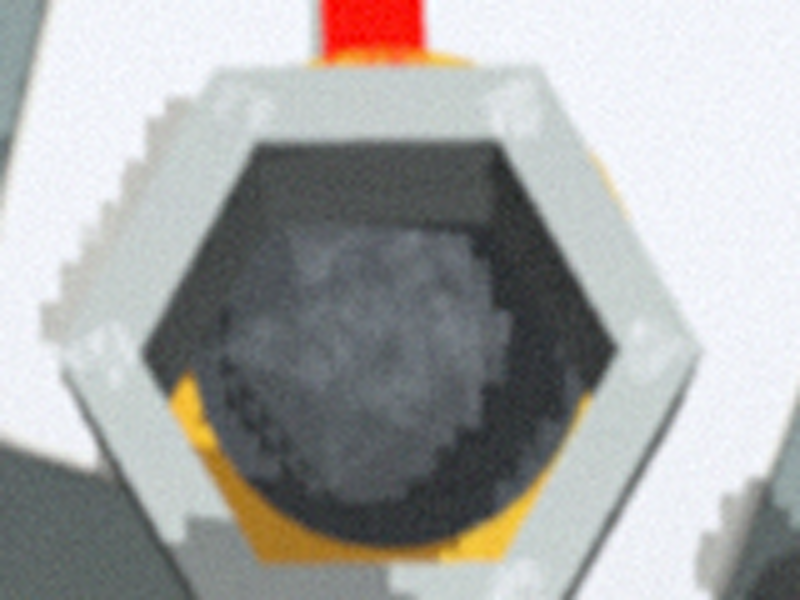

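The tab hasn't moved (bearing about 8°), but the spanner has pitched ring-down in the grip: its ring now appears smaller and lower, at (326,70). It jammed under the drive load when I lifted. I'll re-level it on free bench between the stand and mat and regrip harder. In future I'll unload before lifting.

```bash
python3 - <<'E'
from h import *
p=campose("top")
for uv in ((330,286),(266,291),(300,289)): print("screwdriver",px2w(p,uv,10).round())
for uv in ((360,178),(377,284),(430,170),(450,274)): print("mat",px2w(p,uv,6).round())
print(px2w(p,(403,292),20).round(),"spool?")
P=np.array([480,-110.])
robot.servo_line([P[0],P[1],125],speed=250,attitude=Rz(0))
h=robot.servo_line([P[0],P[1],45],speed=120,contact_N=10); rep(h)
h=robot.servo_line([P[0],P[1],5.5],speed=60,contact_N=25); s=rep(h)
im=robot.camera("wrist"); cv2.imwrite("pics/w10.png",im[:,:,::-1])
E
```

```text
screwdriver [374. -84.  10.]
screwdriver [364.  86.  10.]
screwdriver [368.  -4.  10.]
mat [ 674. -174.    6.]
mat [ 378. -209.    6.]
mat [ 694. -369.    6.]
mat [ 402. -405.    6.]
[ 354. -275.   20.] spool?
False t30.46 ring [ 580.56 -109.68   45.91] yaw 0.04 F [ 0.3  0.3 -1.8] T [0.03 0.02 0.04] gw 13.9
False t31.27 ring [ 580.2  -110.54    6.36] yaw -0.03 F [-4.2 -1.6  3.2] T [-0.26  0.03 -0.09] gw 14.0
```

View pics/w10.png

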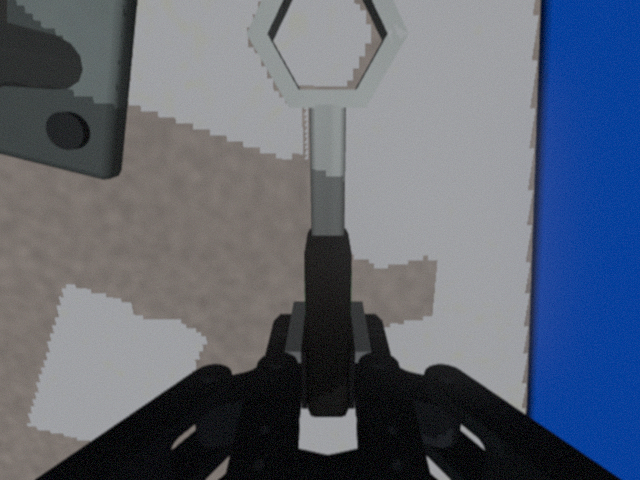

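Levelled flat. It slid about 4 mm outward, so I'll regrip 4 mm further forward at 120 N.

```bash
python3 - <<'E'
from h import *
robot.command_gripper(30)
robot.servo_line([484,-110,4.8],speed=60); rep()
robot.command_gripper(5,strength=120); rep()
robot.servo_line([484,-110,30],speed=80)
robot.servo_line([484,-110,140],speed=200); robot.pause(0.15); s=rep(); p=campose("wrist",s)
im=np.mean([robot.camera("wrist").astype(np.float32) for _ in range(2)],0)
cv2.imwrite("pics/w11.png",cv2.resize(im[0:140,230:430,::-1],None,fx=4,fy=4,interpolation=cv2.INTER_CUBIC).astype(np.uint8))
np.savez("w11.npz",im=im,K=p[0],o=p[1],R=p[2],tcp=s["position"])
E
```

```text
t31.87 ring [ 584.08 -109.8     4.66] yaw 0.02 F [-1.3  1.3  0.3] T [-0.    0.04  0.02] gw 30.3
 t32.15 ring [ 583.97 -110.01    5.11] yaw -0.00 F [0.2 0.2 2.1] T [-0.01  0.1   0.03] gw 13.8
 t33.47 ring [ 582.43 -109.43  137.05] yaw -0.00 F [ 0.  -0.5 -2.2] T [0.02 0.07 0.06] gw 13.6
```

View pics/w11.png

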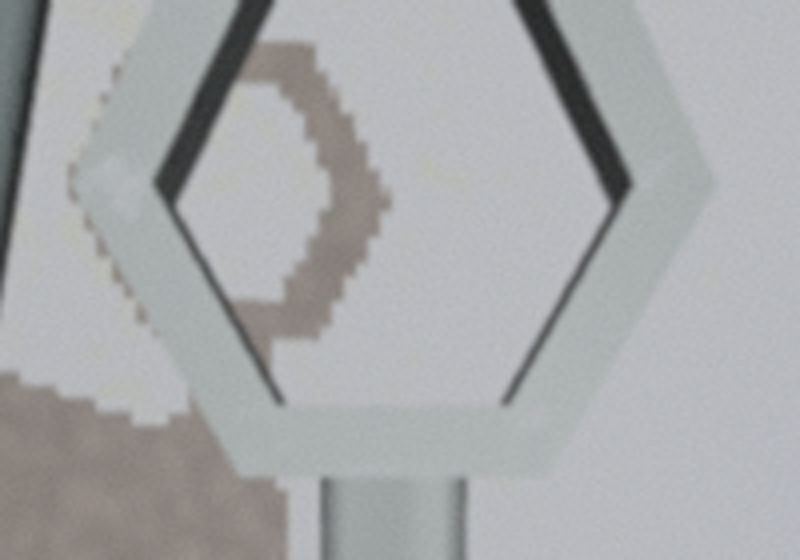

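```bash
sed -i 's/^RX,RY=.*/RX,RY=100.7,-0.1/' h.py
python3 - <<'E'
from draw5 import *
y=10
robot.servo_line(tcp_for(B0,y,137),speed=250,attitude=Rz(y))
robot.servo_line(tcp_for(B0,y,90),speed=120); robot.pause(0.15)
s=rep(); p=campose("wrist",s); rc,ry=ring_now(s)
im=np.mean([robot.camera("wrist").astype(np.float32) for _ in range(2)],0)
overlay(im,p,B0[0],B0[1],11,rc,ry,s["position"][2]+8.9,"pics/w12o.png")
overlay(im,p,B0[0],B0[1],23,None,ry,s["position"][2]+8.9,"pics/w12p.png")
E
```

```text
t34.89 ring [601.95  26.67  91.61] yaw 9.97 F [-0.2  0.1 -2.4] T [ 0.   -0.   -0.06] gw 13.8
```

View pics/w12o.png

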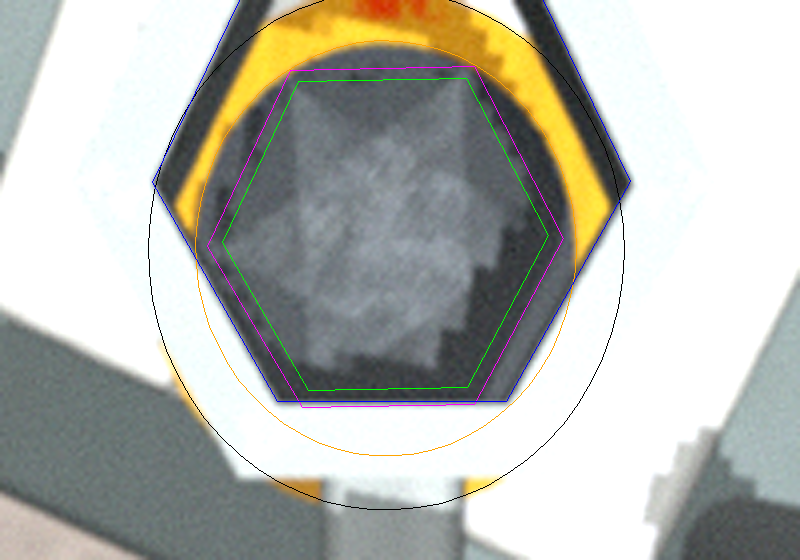

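```bash
python3 - <<'E'
from h import *
y=9
place(B0,y,80,n=2)
ok=True
for z in (72,66,60):
    h=robot.servo_line(tcp_for(B0,y,z),speed=50,contact_N=10); rep(f"z{z} {h}")
    if h: ok=False;break
if ok:
    swing(B0,9,4,60,step=5,speed=30,guard=6)
    swing(B0,4,-6,60,step=5,speed=30,guard=6)
E
```

```text
z72 False t35.72 ring [600.52  27.14  71.2 ] yaw 9.00 F [-0.3 -0.2 -2.2] T [-0.    0.05  0.05] gw 13.9
z66 False t35.98 ring [600.71  27.12  65.35] yaw 9.00 F [ 0.3  0.2 -2. ] T [0.14 0.07 0.15] gw 13.5
z60 False t36.25 ring [600.93  27.08  59.54] yaw 8.99 F [ 0.1 -0.5 -1.8] T [-0.1   0.02 -0.02] gw 13.7
yaw 4.1 (cmd 4.0) t36.69 Ftan 0.3 Frad -0.5 Fz -2.0 Tz 0.09 Mbolt 0.06 ring [600.83  27.2   59.84] gw 13.4 
yaw -0.9 (cmd -1.0) t37.13 Ftan 0.3 Frad -1.7 Fz -4.1 Tz 0.14 Mbolt 0.11 ring [600.84  27.16  59.83] gw 13.6 
yaw -5.9 (cmd -6.0) t37.58 Ftan -2.2 Frad -1.4 Fz -3.0 Tz 0.44 Mbolt 0.66 ring [600.82  26.75  59.87] gw 13.5
```

Resistance rose to 0.66 N m. Back off, lift gently, and check the tab.

```bash
python3 - <<'E'
from h import *
swing(B0,-6,1,60,step=7,speed=60)
robot.servo_line(tcp_for(B0,1,84),speed=60,contact_N=15); rep()
look("l2",1)
E
```

```text
yaw 0.9 (cmd 1.0) t37.93 Ftan -0.0 Frad -0.5 Fz -2.7 Tz -0.02 Mbolt -0.02 ring [601.16  27.1   60.13] gw 13.7 
 t38.48 ring [601.36  27.17  84.73] yaw 1.00 F [ 0.5 -0.  -2.7] T [-0.02  0.07 -0.04] gw 13.9
tab (array([322.9,   5.1]), 'r 26.9 bearing 5.7') t39.01
```

View pics/l2.png

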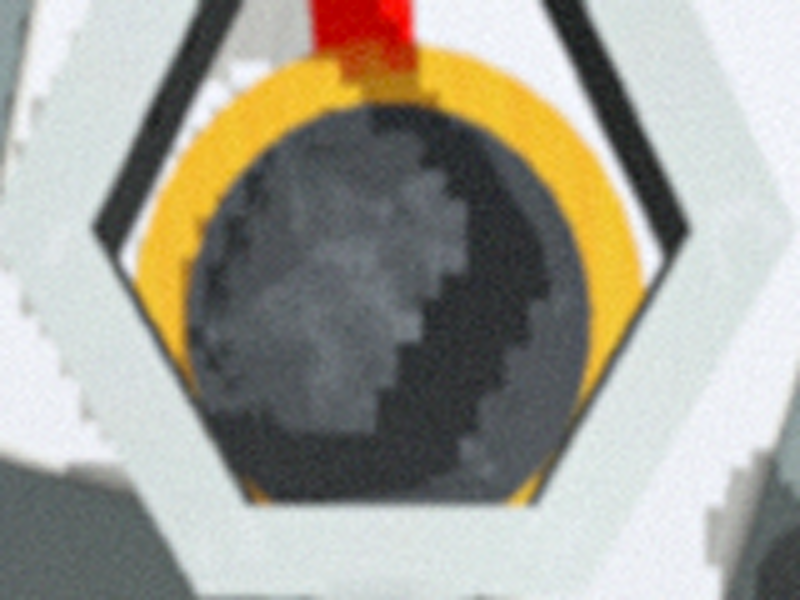

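```bash
cat > tabfit.py <<'E'
import numpy as np,cv2
from scipy.optimize import least_squares
from h import px2w
def tabfit(im,p,r0=0,r1=130,c0=250,c1=410,wc=None):
    bgr=im[r0:r1,c0:c1,::-1].astype(np.uint8); bgr=np.ascontiguousarray(bgr)
    hsv=cv2.cvtColor(bgr,cv2.COLOR_BGR2HSV)
    y=((hsv[...,0]>15)&(hsv[...,0]<32)&(hsv[...,1]>110)&(hsv[...,2]>70))
    r=((hsv[...,0]<8)|(hsv[...,0]>172))&(hsv[...,1]>130)&(hsv[...,2]>70)
    # outer edge pixels of washer: yellow next to white (bright, unsaturated)
    white=((hsv[...,1]<50)&(hsv[...,2]>140)).astype(np.uint8)
    near=cv2.dilate(white,np.ones((3,3)))>0
    v,u=np.nonzero(y&near); P=np.array([px2w(p,(a+c0,b+r0),47)[:2] for a,b in zip(u,v)])
    f=least_squares(lambda q:np.hypot(P[:,0]-q[0],P[:,1]-q[1])-25.8,[601,27],loss="soft_l1") if len(P)>5 else None
    c=f.x if f is not None else None
    v,u=np.nonzero(r); T=np.array([px2w(p,(a+c0,b+r0),49)[:2] for a,b in zip(u,v)])
    out={"washer":c,"n":len(P)}
    for nm,cc in (("fit",c),("B0",np.array([601.0,27.1]))):
        if cc is None: continue
        d=T-cc; rr=np.hypot(d[:,0],d[:,1]); k=rr>27
        ang=np.degrees(np.arctan2(d[:,1],d[:,0])); out[nm]=(round(float(np.median(ang[k])),1),round(float(rr[k].mean()),1),int(k.sum()),"edges",np.percentile(ang[k],[3,97]).round(1))
    return out
E
python3 - <<'E'
from tabfit import *
d=np.load("w4p.npz"); print(tabfit(np.load("w4.npy"),(d["K"],d["o"],d["R"]),90,230,370,510))
d=np.load("last.npz"); print(tabfit(d["im"],(d["K"],d["o"],d["R"])))
E
```

```text
{'washer': array([600.2027116 ,  26.24785701]), 'n': 60, 'fit': (8.7, 34.3, 476, 'edges', array([ 0.9, 16.9])), 'B0': (7.3, 33.8, 451, 'edges', array([-0.6, 15.7]))}
{'washer': array([600.95856405,  27.2138018 ]), 'n': 75, 'fit': (7.3, 28.3, 112, 'edges', array([-2.7, 15.2])), 'B0': (7.5, 28.3, 112, 'edges', array([-2.5, 15.4]))}
```

The tab has moved at most about 2°, so this is the onset of tightness. Next I'll re-seat, turn about 8° more, and check again.

```bash
cat >> h.py <<'E'
def down(y,zs=60):
    robot.servo_line(tcp_for(B0,y,84),speed=120,attitude=Rz(y)); place(B0,y,80,n=2)
    for z in (72,66,zs):
        h=robot.servo_line(tcp_for(B0,y,z),speed=50,contact_N=10); rep(f"z{z} {h}")
        if h: return False
    return True
def updown_look(name,ynow):
    swing(B0,ynow,ynow+7,60,step=7,speed=60); y=ynow+7
    robot.servo_line(tcp_for(B0,y,84),speed=60,contact_N=15); rep()
    a=np.radians(y); robot.servo_line(tcp_for(B0,y,110),speed=150)
    c=B0+18*np.array([np.cos(a),np.sin(a)]); robot.servo_line(tcp_for(c,y,125),speed=150); robot.pause(0.15)
    s=robot.read_state(); p=campose("wrist",s); im=np.mean([robot.camera("wrist").astype(np.float32) for _ in range(2)],0)
    np.savez("last.npz",im=im,K=p[0],o=p[1],R=p[2])
    cv2.imwrite(f"pics/{name}.png",np.clip((cv2.resize(im[0:150,240:420,::-1],None,fx=4,fy=4,interpolation=cv2.INTER_CUBIC)-15)*1.6,0,255).astype(np.uint8))
    from tabfit import tabfit
    print(tabfit(im,p,0,150,240,420),"t",s["t"])
E
python3 - <<'E'
from h import *
if down(0):
    swing(B0,0,-6,60,step=6,speed=30)
    swing(B0,-6,-13,60,step=3.5,speed=30,guard=20)
    updown_look("l3",-13)
E
```

```text
z72 False t40.60 ring [600.58  27.18  71.16] yaw 0.00 F [ 0.2  0.2 -2. ] T [0.07 0.06 0.01] gw 13.4
z66 False t40.87 ring [600.72  27.18  65.33] yaw 0.00 F [ 0.2  0.3 -1.1] T [0.05 0.07 0.05] gw 13.6
z60 False t41.13 ring [600.84  27.09  59.44] yaw -0.00 F [ 0.3 -0.1 -1.8] T [0.07 0.1  0.01] gw 13.5
yaw -5.9 (cmd -6.0) t41.63 Ftan -3.0 Frad 0.5 Fz -2.2 Tz 0.50 Mbolt 0.81 ring [600.79  26.69  59.74] gw 13.8 
yaw -9.5 (cmd -9.5) t41.99 Ftan -1.9 Frad -0.3 Fz -2.5 Tz 0.32 Mbolt 0.51 ring [600.79  26.94  59.77] gw 13.4 
yaw -13.0 (cmd -13.0) t42.35 Ftan -2.3 Frad -0.4 Fz -3.4 Tz 0.30 Mbolt 0.53 ring [600.8   27.01  59.79] gw 13.1 
yaw -6.1 (cmd -6.0) t42.71 Ftan 0.4 Frad 0.7 Fz -1.9 Tz -0.00 Mbolt -0.04 ring [601.18  27.31  60.3 ] gw 13.6 
 t43.26 ring [601.36  27.2   84.74] yaw -6.00 F [ 0.1 -0.5 -2.8] T [0.02 0.04 0.01] gw 13.4
{'washer': array([600.59477586,  27.30511824]), 'n': 76, 'fit': (-1.1, 34.0, 605, 'edges', array([-8.9,  6.8])), 'B0': (-0.8, 33.8, 587, 'edges', array([-8.6,  7.1]))} t 44.0417
```

View pics/l3.png

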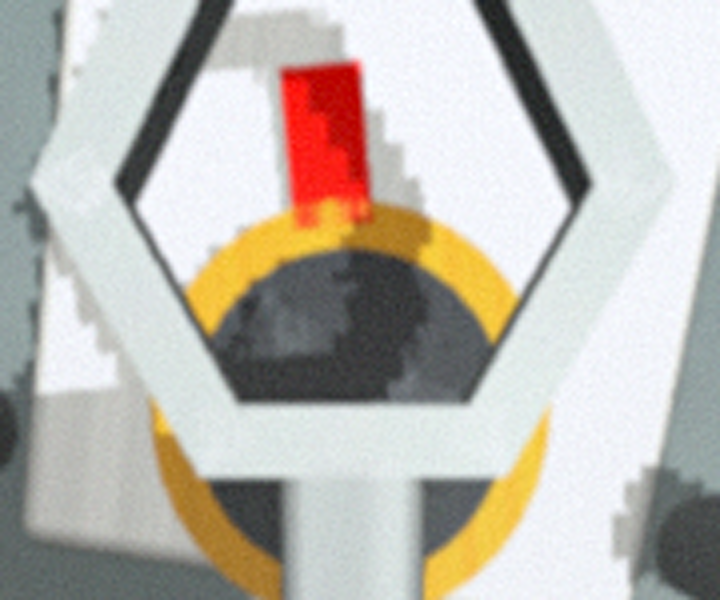

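The tab has turned about 9° (about 5.7 mm). One more ~4° nudge gets it to about 8 mm.

```bash
python3 - <<'E'
from h import *
if down(-6):
    swing(B0,-6,-13,60,step=7,speed=30)
    swing(B0,-13,-17,60,step=4,speed=30,guard=20)
    updown_look("l4",-17)
E
```

```text
z72 False t45.67 ring [600.53  27.14  71.12] yaw -6.00 F [-0.6 -0.3 -1.7] T [0.04 0.03 0.06] gw 13.7
z66 False t45.93 ring [600.71  27.11  65.35] yaw -6.00 F [ 1.1 -0.2 -1.8] T [0.02 0.   0.06] gw 13.5
z60 False t46.20 ring [600.91  27.06  59.53] yaw -6.00 F [ 0.6 -0.1 -2.8] T [ 0.09  0.06 -0.05] gw 13.8
yaw -12.9 (cmd -13.0) t46.76 Ftan -2.2 Frad -0.7 Fz -2.8 Tz 0.52 Mbolt 0.75 ring [600.72  26.76  59.77] gw 13.5 
yaw -17.0 (cmd -17.0) t47.14 Ftan -3.3 Frad -0.6 Fz -2.4 Tz 0.35 Mbolt 0.68 ring [600.77  26.99  59.81] gw 13.8 
yaw -10.1 (cmd -10.0) t47.50 Ftan -0.1 Frad -1.4 Fz -1.3 Tz 0.01 Mbolt 0.02 ring [601.19  27.18  60.23] gw 13.6 
 t48.05 ring [601.36  27.16  84.73] yaw -10.00 F [-0.5  0.4 -2.5] T [-0.01  0.06  0.01] gw 13.6
{'washer': array([600.64937806,  27.20191478]), 'n': 92, 'fit': (-5.0, 34.0, 600, 'edges', array([-12.9,   2.9])), 'B0': (-4.8, 33.8, 584, 'edges', array([-12.8,   3.1]))} t 48.8333
```

View pics/l4.png

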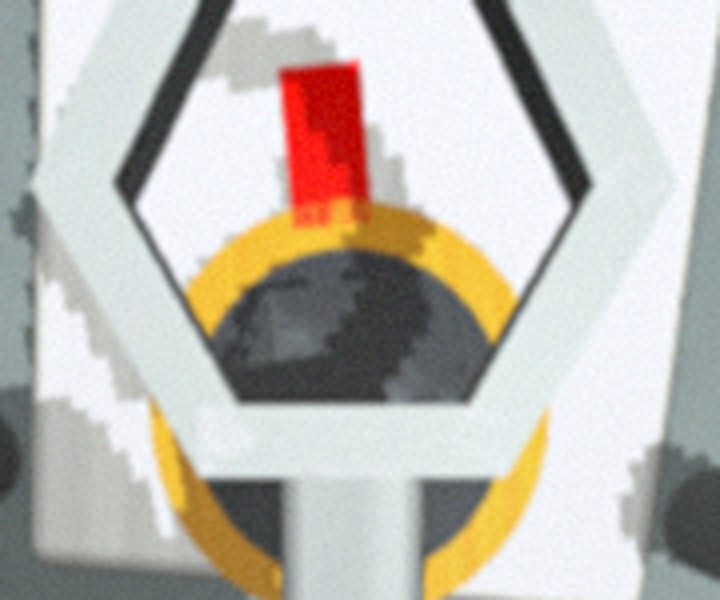

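The tab has moved about 13° (about 8.2 mm), so the bolt is nipped up. Now I'll return the spanner to the mat.

```bash
python3 - <<'E'
from h import *
x,y,yaw=np.load("grasp.npy")
robot.servo_line(np.array(robot.read_state()["position"])+[0,0,35],speed=150)
robot.reach([x,y,90],Rz(yaw)); rep()
robot.servo_line([x,y,25],speed=100)
h=robot.servo_line([x,y,10.6],speed=30,contact_N=8); rep(h)
robot.command_gripper(40); rep()
robot.servo_line([x,y,100],speed=100)
robot.servo_line([570,-293,150],speed=150,attitude=Rz(19)); rep()
im,p=shot("wrist","w20"); im,_=shot("top","t20"); 
robot.pause(0.2); print(tab_top(2))
E
```

```text
t50.64 ring [ 621.72 -275.25   89.67] yaw 17.96 F [-0.  -1.2 -1.4] T [ 0.05  0.07 -0.02] gw 13.6
True t51.95 ring [ 621.57 -276.4    11.12] yaw 17.93 F [ 0.3 -0.5  4.3] T [-0.02 -0.01 -0.02] gw 13.7
 t52.33 ring [ 620.25 -275.52    8.88] yaw 17.93 F [ 0.4 -0.7  0.3] T [0.02 0.02 0.04] gw 39.9
 t53.99 ring [ 664.6  -259.92  148.77] yaw 19.01 F [-0.3  0.  -0.8] T [ 0.04 -0.01 -0.  ] gw 40.0
(array([287.9 , 188.68]), array([633.5,  24.5]), 1183)
```

View pics/w20.png

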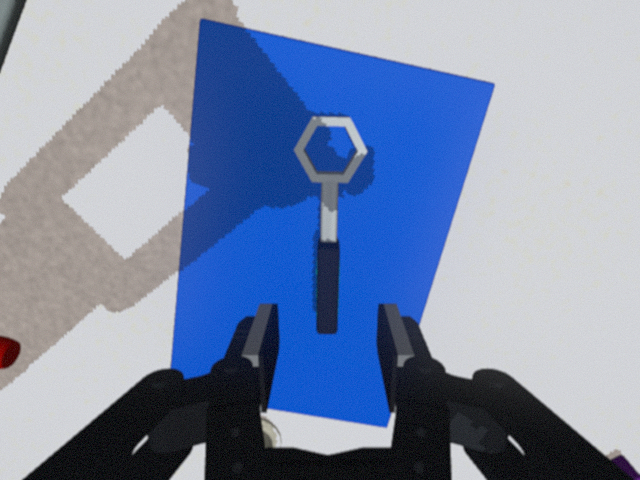

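View pics/t20.png

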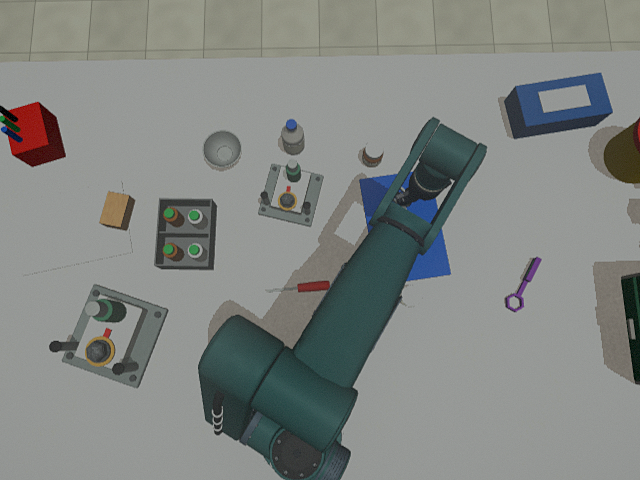

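```bash
python3 - <<'E'
from h import *
print(robot.close_job(), robot.read_state()["t"])
E
```

```text
the job is handed in; nothing more can be done
the job is handed in; nothing more can be done
```

I tightened the clamp bolt on the 150 mm stand until it was just nipped up. Then I laid the spanner back flat on the blue mat near where it came from and handed the job in at about 54 s.

**Bolt:** It took three main bites of about 54–60°, then two short ones to creep up on the end point. It turned about 147° in all, and resistance rose from near zero to about 0.7 N m.

**Tab:** The wrist camera showed it turned about 13°, roughly 8 mm. The top camera gave about 7.4 mm at handover.

**Last look:** The spanner was flat on the mat with the gripper clear of it. In the top view the bystanders in sight were where they started; the arm hid part of the picture.

**What went wrong:**
- **Spanner tilted in the grip:** During the third bite I lifted with the spanner still under load. The ring stuck on the hex and the spanner tipped in the gripper. I set it down level on bare bench between the stand and the mat and regripped it at 120 N. From then on I backed off before each lift, and it did not happen again.
- **Resistance readings:** The force sensor read close to zero whenever the arm stopped during free running. I therefore relied on the camera views of the tab to judge the end point.

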